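Test and reset the stop button of the vibrating table

TASK

Test the vibrating table's stop: push the mushroom stop button straight down all the way until it latches in, then twist its head clockwise by the raised bar until it unlatches and comes all the way out again. Once it is out, push the round reset button on the other station fully in for a moment and let it go. Do not press the square start button, and do not pick up or shift anything else on the bench.

Things in the scene. Friction and masses are not known exactly. Their poses are not given: they have to be found in the camera images.
- stop_station: grey box 90 x 90 mm, 58 mm high, bolted to the bench on a 130 x 110 mm foot plate, carrying the mushroom stop button on its top centre. Origin: centre of its underside at bench level; x points to its back (where the cable gland is), y to its left, z up
- stop_bar_top (a point): centre of the top of the grip bar of the stop button, 114 mm above the bench while the button is out; it moves and turns with the button. The button is an upright-axis round mushroom head 60 mm across and 20 mm thick; across the middle of its slightly domed top stands a raised straight bar 52 mm long, 12 mm thick and 20 mm high above the dome, made for turning it. The point's y axis runs along the bar, x across it, z up; untwisted, they agree with the station's axes
- stop_press (a joint): how far the stop button is pushed in, m: 0 fully out, 0.011 at the stop. It takes 8 to 10 N to push in. Beyond about 0.009 a catch snaps in and the button then stays in at about 0.008 when let go; only twisting frees it, and a spring of about 4 N then pushes it out to 0 (a finger still leaning on the head or bar can hold it in by friction; it comes out when the finger is taken away)
- stop_twist (a joint): twist of the stop button's head, rad: 0 at rest, grows clockwise seen from above, up to 1.2. The catch lets go at about 0.65. A light spring (under 0.04 N m; 1 to 2 N at the end of the bar) turns it back to 0 when let go
- button_station: grey box 85 x 130 mm, 50 mm high, bolted to the bench on a 105 x 150 mm foot plate, with two spring push buttons 64 mm apart on its top. Origin: centre of its underside; x to its back (cable gland), y to its left along the box, z up
- reset_top (a point): centre of the top of the RESET button: the round one, 30 mm across, on the station's left (+y) half, 63 mm above the bench; it stands 10 mm proud of its bezel
- reset_button (a joint): how far the round reset button is pushed, m: 0 out, 0.006 fully in (about 5 N); it springs back by itself
- start_top (a point): centre of the top of the START button: the square one, 30 x 30 mm, on the station's right (-y) half, 63 mm above the bench; leave alone
- start_button (a joint): how far the square start button is pushed, m: 0 out, 0.006 fully in; about 1.5 N begins to move it; leave alone
- mould_a: loose open-topped wooden mould box, 130 x 130 x 60 mm; a bystander, leave it where it stands. Origin: its centre of the underside
- mould_b: loose open-topped wooden mould box, 120 x 120 x 55 mm; a bystander, leave it where it stands. Origin: its centre of the underside
- mixing_cup: loose white plastic mixing cup, 104 mm across, 120 mm high; a bystander, leave it where it stands. Origin: its centre of the underside
- cylinder: loose clear measuring cylinder on a round foot (80 mm across), 208 mm high, easily tipped; a bystander, leave it where it stands. Origin: its centre of the underside
- sleeve: loose short plastic tube standing on end between or near the stations, 38 mm across, 50 mm high; a bystander, leave it where it stands. Origin: its centre of the underside
- hammer: loose hammer lying on the bench; a bystander, leave it where it stands. Origin: its underside, near its middle
- jar: loose jar, 72 mm across, 100 mm high; a bystander, leave it where it stands. Origin: its centre of the underside
- offcut: loose wooden offcut, 100 x 45 x 35 mm; a bystander, leave it where it stands. Origin: its centre of the underside
Mind the look-alikes: they are no part of the job. What is shaped like the stop_station but green or turquoise is not meant.

How it is judged:
By the outcome, as a careful person would: the job done as asked, in the order asked, and still so for the second after the job is handed in, with the robot touching nothing.
It also fails if it takes over 51 s, if anything falls off the work surface, if the arm or the gripper's body presses on something with over 40 N, if the wrist force passes 120 N, or if a joint passes its speed limit or range.

ROBOT

A 6-joint arm with a two-finger parallel gripper is mounted at the origin on the work surface. World frame = base frame: x ahead of the robot, y to its left, z up, the work surface at z = 0. Lengths are in m, angles in rad, forces in N, time in s.
With the tool pointing down it reaches from about 0.375 to 0.975 m from the base axis. Payload 3.8 kg.
Tool frame: the origin (TCP) lies between the finger pads; the fingertips stand env.tcp_to_tips ahead of it and the grasp point (between the pads) lies 5 mm behind it (env.tcp_to_tips is the distance from the TCP to the fingertips, in m); z points along the fingers, y is the line along which they close (so a half turn about z gives the same grasp; the last joint's range is limited). The gripper opens to 88 mm and grips with 3 to 60 N. Pads are 18 mm wide; open, the fingers measure 123 mm over their backs; the gripper's body (75 mm by 187 mm) begins 45 mm behind the grasp point.
Start: joints at [1.243, 0.264, 1.604, -0, 1.274, -0.037], TCP at [0.194, 0.647, 0.253] pointing down, gripper open.
Joint ranges: [-2.63, 2.63], [-0.94, 2.18], [0.31, 2.57], [-1.31, 4.45], [0, 2.66], [-2.55, 2.55]. Speed limits (rad/s): [2.57, 2.57, 3.14, 3.14, 3.14, 3.14].

INTERFACE

Orientations are given as a unit quaternion [w, x, y, z].
In Python, from bench import env, snapshot gives the robot as it stands. The module is installed in compiled form; this text tells all that it offers.
- The arm moves only by the tool carry_out, never from a script. Its argument "targets" is a list of rows, each a list of 3 entries, a list of its own where there are three numbers: the shift along the tool's x, y, z in cm, then the turn, a rotation vector about the tool's x, y, z in degrees, then the finger opening in cm, from 0 to 8.81. In form: [[[x, y, z], [rx, ry, rz], hand], ...]. A call has 1 to 12 rows; each row shifts and turns the commanded pose from where the row before left it, along the tool's axes as they then stand; what a row does not reach is not made up. A row lasts 1/10 s, in which the tool goes at most 50 mm and 8.59 degrees, less where a joint would pass 70% of its speed; a pose out of reach is approached as far as the arm can. A call with a gripper value outside its range is refused whole. The fingers move at their own pace and stop on an object; the grip force is fixed at half the most. Time passes only in rows, so rows that do not move let the fingers close. It gives the time, the measured TCP pose, the force, the opening and the grip force at its end, in the units of the state.
- env.get_obs(): the state, without advancing time (a new reading comes with each control period).
- snapshot(name): name is "scene" or "top" or "wrist"; returns a dict with "image" (480x640x3 uint8, blue, green, red), "fx", "fy", "cx", "cy" (pixels), "R" (3x3) and "t" (3): a world point X has camera coordinates R X + t. Camera axes: x right, y down, z forward; pixel columns grow to the right and rows downward; lengths in m; the calibration is good to about 2 mm. A picture is of the moment at which its call begins. There is no depth.
- env.sign_off(): hands the job in; it is judged then, once.
The state is a dict: "time_s": time; "joint_positions": joint angles; "joint_velocities": joint speeds; "joint_torque": joint torques, N m; "position": TCP position; "eef_rot": TCP orientation; "contact_force": force on the tool from outside, world axes, zero at the start; "wrist_torque": the same for the moment, N m; "finger_gap": finger opening in m; "finger_force": force on a finger pad.
Only numpy, scipy, OpenCV 4.12 (cv2) and the standard library are available. Lean on these libraries where they do the work, as an engineer would, in place of code of your own. Each camera call takes 0.05 s, during which the arm holds its last target. There are 200 camera calls.

## Working session

There is one attempt and no reset: what is moved stays moved. The work goes in short steps, Python scripts to look and compute and a tool call to move; the robot and the scene stay as the last step left them, time stands still between calls to the robot, and variables do not carry over. Pictures are saved under pics/ and viewed, at most 10 in all, crops included, and the job is handed in when it is done.

Besides the shell and the picture viewer there is one more tool, called after ">>>" as name(argument=value, ...), one argument or row to a line, values as JSON. carry_out: Moves the arm, as the interface text tells. Its arguments: {"type":"object","properties":{"targets":{"type":"array"}},"required":["targets"]}

```bash
mkdir -p pics
python3 - <<'E'
from bench import env,snapshot
import cv2,pickle
for n in("scene","top"):
    s=snapshot(n);cv2.imwrite(f"pics/{n}0.png",s["image"]);pickle.dump(s,open(f"{n}0.pkl","wb"))
    print(n,s["fx"],s["cx"],s["cy"],s["R"],s["t"])
print(env.tcp_to_tips,env.get_obs())
E
```

```text
scene 526.2842699644563 320.1780118009632 239.48352585956624 [[-0.23586943  0.97169005  0.01356695]
 [ 0.63725688  0.16519853 -0.75273708]
 [-0.73366837 -0.16890203 -0.65818145]] [ 0.11910447 -0.24279553  1.64798614]
top 583.0422396068936 324.7367034972617 240.0866429809307 [[ 0.01976885 -0.99972225  0.01283056]
 [-0.99468773 -0.02096273 -0.10078132]
 [ 0.10102229 -0.01077007 -0.99482587]] [-0.0148256   0.52845907  1.61130955]
0.014 {'time_s': 0.1, 'joint_positions': array([ 1.24306919e+00,  2.64641284e-01,  1.60522672e+00, -3.69223686e-05,
        1.27369651e+00, -3.68631216e-02]), 'joint_velocities': array([ 1.00301547e-03, -1.07930892e-05, -1.03699871e-03,  1.11913554e-03,
        7.26696210e-04, -8.29692424e-04]), 'joint_torque': array([ 1.06144711e-03, -5.03621328e+01, -3.58068824e+01,  7.30168470e-02,
        2.32992199e-02, -4.31647072e-05]), 'position': array([0.19336916, 0.64607342, 0.25154288]), 'eef_rot': array([-1.61382028e-04,  1.44914455e-01,  9.89443696e-01, -9.72793813e-04]), 'contact_force': array([-0.51160502,  0.25555044, -0.68477066]), 'wrist_torque': array([ 0.00061365, -0.00314296, -0.01058368]), 'finger_force': 0.0, 'finger_gap': 0.0879726218348347}
```

View pics/top0.png

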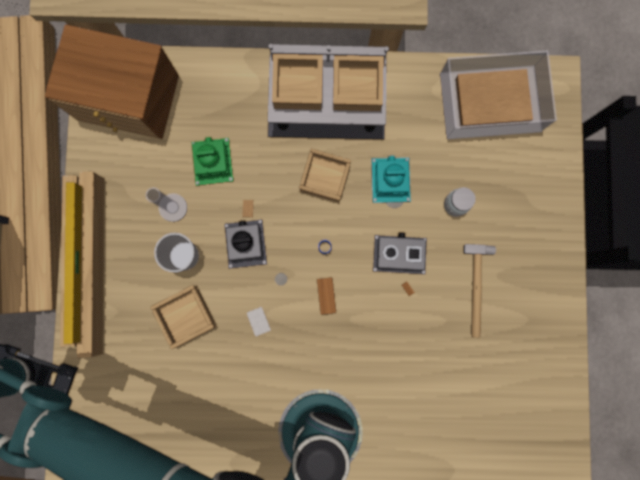

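View pics/scene0.png

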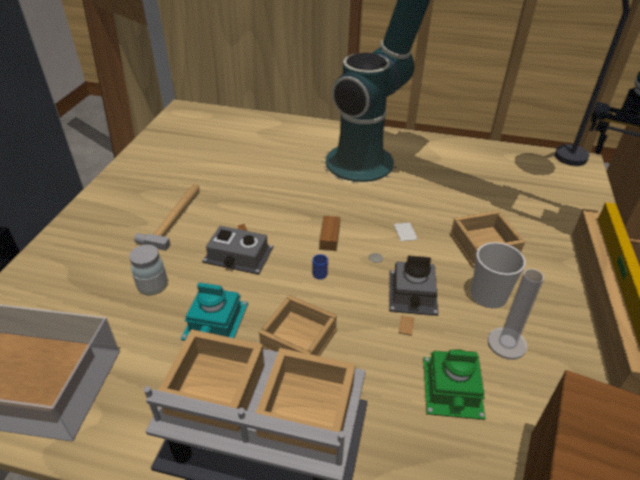

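The top view has three mushroom-type stations: green at (210,158), turquoise at (392,178), and grey with a black head at (243,242). The task describes a grey box and excludes green and turquoise, so the one at (243,242) is meant. The button station is at (400,253), with the round button at (391,253) and the square one at (414,254). I'll confirm both in one enlarged crop and measure.

```bash
cat > h.py <<'E'
import numpy as np
def ray(s,u,v,z):
    R,t=np.array(s["R"]),np.array(s["t"]); c=-R.T@t
    d=R.T@np.array([(u-s["cx"])/s["fx"],(v-s["cy"])/s["fy"],1]); return c+d*(z-c[2])/d[2]
def proj(s,X):
    p=np.array(s["R"])@X+s["t"]; return np.array([s["fx"]*p[0]/p[2]+s["cx"],s["fy"]*p[1]/p[2]+s["cy"]])
E
python3 - <<'E'
import cv2,pickle,numpy as np
t=pickle.load(open("top0.pkl","rb"))["image"];s=pickle.load(open("scene0.pkl","rb"))["image"]
f=lambda i,x,y,w=66,h=50:cv2.resize(i[y:y+h,x:x+w],(396,300),interpolation=cv2.INTER_CUBIC)
a=np.vstack([np.hstack([f(t,212,217),f(t,368,228)]),np.hstack([f(s,382,255),f(s,205,224)])])
cv2.imwrite("pics/crop.png",np.clip(a.astype(float)*1.6,0,255).astype(np.uint8))
E
```

```text
(no output)
```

View pics/crop.png

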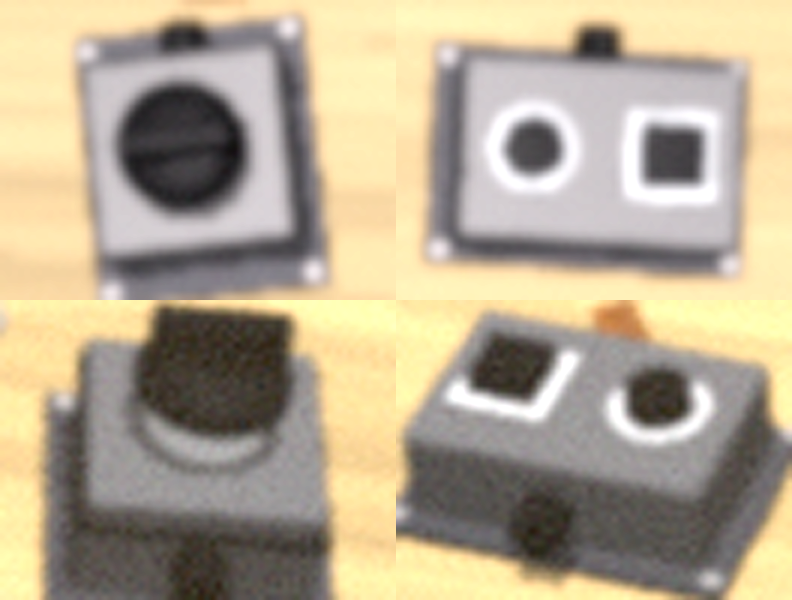

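The crop confirms it: grey box with a black mushroom head and bar, head at about (242,241); round button at about (390,252), square at about (413.5,253). Next I'll measure.

Run:
```python
import pickle,numpy as np,cv2
from h import *
t=pickle.load(open("top0.pkl","rb"));s=pickle.load(open("scene0.pkl","rb"))
P=lambda q,ox,oy:((np.array(q,float)+.5)/6-.5+[ox,oy])
def pts(cam,L,ox,oy,z): return np.array([ray(cam,*P(q,ox,oy),z) for q in L])
np.set_printoptions(precision=4,suppress=True)
def quad(n,p):
    c=p.mean(0); e=(p[1]+p[2]-p[0]-p[3])/2; g=(p[0]+p[1]-p[2]-p[3])/2
    print(n,c,"w",np.linalg.norm(e),"d",np.linalg.norm(g),"yaw",np.degrees(np.arctan2(g[1],g[0])),np.degrees(np.arctan2(-e[0],e[1])) ,np.degrees(np.arctan2(e[0],-e[1])))
quad("stop box",pts(t,[(92,65),(278,42),(296,235),(108,258)],212,217,.058))
quad("stop bolts",pts(t,[(88,52),(289,28),(314,271),(112,292)],212,217,.006))
print("head",pts(t,[(182,148),(182-63,148),(182+63,148)],212,217,.090))
b=pts(t,[(128,154),(238,141)],212,217,.114);print("bar",b)
quad("btn box",pts(t,[(465-396,57),(742-396,66),(735-396,248),(458-396,235)],368,228,.05))
quad("btn bolts",pts(t,[(450-396,55),(737-396,68),(729-396,264),(438-396,248)],368,228,.006))
print("reset/start top",pts(t,[(137,148),(276,155)],368,228,.063))
# scene view
print("scene reset/start",pts(s,[(657-396,393-300),(512-396,365-300)],205,224,.063))
print("scene bar top",pts(s,[(155,8),(292,16)],382,255,.114))
o=__import__("bench").env.get_obs();print(o["position"],o["eef_rot"])
```

```text
stop box [0.5168 0.2187 0.058 ] w 0.08608598922224493 d 0.08933836901062997 yaw 6.927621212280262 -171.7259152672425 8.274084732757505
stop bolts [0.5168 0.2218 0.006 ] w 0.09564306025403606 d 0.11551788559670391 yaw 7.668738214897931 -172.37386614824123 7.626133851758766
head [[0.5144 0.2198 0.09  ]
 [0.5138 0.248  0.09  ]
 [0.515  0.1915 0.09  ]]
bar [[0.5089 0.2403 0.114 ]
 [0.5157 0.192  0.114 ]]
btn box [ 0.4954 -0.2172  0.05  ] w 0.1280529104300255 d 0.0834035037430607 yaw -1.8551818992401983 178.9154311517224 -1.0845688482775984
btn bolts [ 0.4955 -0.2181  0.006 ] w 0.13726312101206023 d 0.09261424644806915 yaw -2.5497984061341508 178.31411235461698 -1.6858876453830234
reset/start top [[ 0.4952 -0.1846  0.063 ]
 [ 0.4933 -0.2483  0.063 ]]
scene reset/start [[ 0.5008 -0.1809  0.063 ]
 [ 0.4992 -0.2435  0.063 ]]
scene bar top [[0.5206 0.1996 0.114 ]
 [0.5123 0.2488 0.114 ]]
[0.1934 0.6461 0.2515] [-0.0002  0.1449  0.9894 -0.001 ]
```

Stop centre is about (0.516, 0.220) with yaw about 7.6°; box size, 130x110 plate holes and head diameter all agree with the description. Reset top is about (0.497, -0.185), 64 mm from start, as given. Plan: grip the bar across its thickness, push down, twist, lift and release. First I go above the button.

>>> carry_out(
  targets=[
    [[-3.6,-2.63,0],[0,0,0],5],
    [[-3.6,-2.63,0],[0,0,0],5],
    [[-3.6,-2.63,0],[0,0,0],5],
    [[-3.6,-2.63,0],[0,0,0],5],
    [[-3.6,-2.63,0],[0,0,0],5],
    [[-3.6,-2.63,0],[0,0,0],5],
    [[-3.6,-2.63,0],[0,0,0],5],
    [[-3.6,-2.63,0],[0,0,0],5],
    [[-3.6,-2.63,0],[0,0,0],5],
    [[-3.6,-2.63,0],[0,0,0],5],
    [[-3.6,-2.63,0],[0,0,0],5],
    [[-3.6,-2.63,0],[0,0,0],5],
  ],
)

```text
time_s: 1.3
position: [0.5174, 0.2187, 0.2523]
eef_rot: [-0.0, 0.145, 0.989, -0.0]
contact_force: [0.0, 0.4, 0.6]
finger_gap: 0.05
finger_force: 0.0
```

>>> carry_out(
  targets=[
    [[0,0,0],[0,0,8.2],5],
    [[0,0,0],[0,0,8.2],5],
    [[0,0,0],[0,0,8.2],5],
    [[0,0,0],[0,0,8.2],5],
    [[0,0,0],[0,0,8.2],5],
    [[0,0,0],[0,0,8.2],5],
    [[0,0,0],[0,0,8.2],5],
    [[0,0,0],[0,0,8.2],5],
    [[0,0,0],[0,0,0],5],
    [[0,0,0],[0,0,0],5],
  ],
)

```text
time_s: 2.3
position: [0.5167, 0.2203, 0.2523]
eef_rot: [-0.0, 0.656, 0.754, -0.0]
contact_force: [0.5, 0.2, -0.2]
finger_gap: 0.0502
finger_force: 0.0
```

Run:
```python
from bench import env,snapshot
import cv2,pickle
from scipy.spatial.transform import Rotation as Ro
s=snapshot("wrist");cv2.imwrite("pics/w1.png",s["image"]);pickle.dump(s,open("w1.pkl","wb"))
o=env.get_obs();q=o["eef_rot"];print(o["position"],Ro.from_quat(q[[1,2,3,0]]).as_matrix().round(4),o["joint_positions"],o["contact_force"])
from h import *
print(proj(s,np.array([.516,.22,.114])),proj(s,np.array([.5145,.22,.09])))
```

```text
[0.51672334 0.22035908 0.25241799] [[-1.376e-01  9.905e-01 -5.000e-04]
 [ 9.905e-01  1.376e-01 -3.000e-04]
 [-2.000e-04 -5.000e-04 -1.000e+00]] [ 3.58798616e-01  5.09184591e-02  1.84921810e+00 -6.71219922e-05
  1.24200544e+00  2.20801283e-01] [-0.56093483  0.20462347  0.67235067]
[318.42927048 228.37597203] [316.3748709  219.10859653]
```

View pics/w1.png

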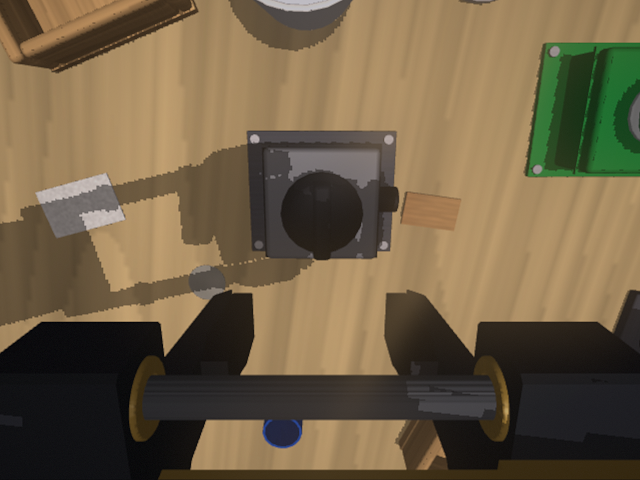

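The wrist view shows the black head centred near (321,212) and its bar running vertically in the image, x 313–330. The plate bolts are at (254,139), (389,139), (384,245) and (258,245), and the plate edges are square to the image, so the yaw is right. I'll cast these as rays.

Run:
```python
import pickle,cv2
from h import *
s=pickle.load(open("w1.pkl","rb"))
np.set_printoptions(precision=4,suppress=True)
b=np.array([ray(s,*p,.006) for p in[(254.5,139),(389,139),(384,245),(258.5,245)]]);print(b,b.mean(0))
d=(b[1]-b[0]+b[2]-b[3]);print("yaw",np.degrees(np.arctan2(d[1],d[0])))
m=(s["image"].max(2)<30).astype(np.uint8);m[265:]=0;m[:,:240]=0;m[:,400:]=0
c=max(cv2.findContours(m,0,2)[0],key=cv2.contourArea);print(cv2.minEnclosingCircle(c),cv2.boundingRect(c))
for z in(.082,.092):print(ray(s,321.5,212,z),ray(s,281,212,z),ray(s,363,212,z))
print("bar near end top",ray(s,321.5,260,.114),ray(s,313,255,.114),ray(s,330,255,.114))
```

```text
[[0.454  0.2624 0.006 ]
 [0.5695 0.2785 0.006 ]
 [0.5828 0.1829 0.006 ]
 [0.4669 0.1668 0.006 ]] [0.5183 0.2226 0.006 ]
yaw 7.935492257262653
((283.0, 202.0), 9.999999747378752e-05) (283, 202, 1, 1)
[0.5177 0.2238 0.082 ] [0.4885 0.2197 0.082 ] [0.5476 0.228  0.082 ]
[0.5173 0.2261 0.092 ] [0.4891 0.2222 0.092 ] [0.5462 0.2301 0.092 ]
bar near end top [0.5211 0.1984 0.114 ] [0.5149 0.2012 0.114 ] [0.5262 0.2027 0.114 ]
```

>>> carry_out(
  targets=[
    [[0.2,0.1,3],[0,0,0],4],
    [[0,0,4],[0,0,0],4],
    [[0,0,3],[0,0,0],4],
    [[0,0,2],[0,0,0],4],
    [[0,0,1],[0,0,0],4],
    [[0,0,1],[0,0,0],4],
    [[0,0,0],[0,0,0],4],
  ],
)

```text
time_s: 3.05
position: [0.5172, 0.2224, 0.1119]
eef_rot: [-0.0, 0.658, 0.753, -0.001]
contact_force: [-0.9, 0.0, -0.4]
finger_gap: 0.0401
finger_force: 0.0
```

>>> carry_out(
  targets=[
    [[0,0,0],[0,0,0],1],
    [[0,0,0],[0,0,0],0.8],
    [[0,0,0],[0,0,0],0.8],
    [[0,0,0],[0,0,0],0.8],
    [[0,0,0],[0,0,0],0.8],
    [[0,0,0],[0,0,0],0.8],
  ],
)

```text
time_s: 3.65
position: [0.5181, 0.2228, 0.1133]
eef_rot: [0.0, 0.658, 0.753, 0.001]
contact_force: [-0.7, 0.1, 1.6]
finger_gap: 0.0117
finger_force: 30.0
```

>>> carry_out(
  targets=[
    [[0,0,0.3],[0,0,0],0.8],
    [[0,0,0.3],[0,0,0],0.8],
    [[0,0,0.2],[0,0,0],0.8],
    [[0,0,0],[0,0,0],0.8],
  ],
)

```text
time_s: 4.05
position: [0.5181, 0.2228, 0.1051]
eef_rot: [0.0, 0.658, 0.753, 0.001]
contact_force: [-0.2, -0.1, 3.1]
finger_gap: 0.0112
finger_force: 30.0
```

>>> carry_out(
  targets=[
    [[0,0,0.1],[0,0,0],0.8],
    [[0,0,0.1],[0,0,0],0.8],
    [[0,0,0.1],[0,0,0],0.8],
    [[0,0,0],[0,0,0],0.8],
  ],
)

```text
time_s: 4.45
position: [0.5182, 0.2228, 0.1026]
eef_rot: [0.0, 0.658, 0.753, 0.001]
contact_force: [0.5, 0.2, 7.7]
finger_gap: 0.012
finger_force: 30.0
```

>>> carry_out(
  targets=[
    [[0,0,0.1],[0,0,0],0.8],
    [[0,0,0.1],[0,0,0],0.8],
    [[0,0,0],[0,0,0],0.8],
  ],
)

```text
time_s: 4.75
position: [0.5185, 0.2229, 0.1024]
eef_rot: [0.0, 0.658, 0.753, 0.001]
contact_force: [-3.5, -1.8, 17.9]
finger_gap: 0.0118
finger_force: 30.0
```

Hard stop reached: 10.9 mm of travel, then the force rises. I'll ease up while still gripping to check that the latch holds.

>>> carry_out(
  targets=[
    [[0,0,-0.2],[0,0,0],0.8],
    [[0,0,-0.2],[0,0,0],0.8],
    [[0,0,-0.2],[0,0,0],0.8],
    [[0,0,0],[0,0,0],0.8],
  ],
)

```text
time_s: 5.15
position: [0.518, 0.2227, 0.1054]
eef_rot: [0.0, 0.658, 0.753, 0.0]
contact_force: [1.6, 1.1, 0.7]
finger_gap: 0.0117
finger_force: 30.0
```

With the head at about 8 mm in, the upward force is only about 0.7 N, so the latch carries the spring. Now I twist clockwise by about 0.93 rad.

>>> carry_out(
  targets=[
    [[0,0,0],[0,0,6],0.8],
    [[0,0,0],[0,0,6],0.8],
    [[0,0,0],[0,0,6],0.8],
    [[0,0,0],[0,0,6],0.8],
    [[0,0,0],[0,0,6],0.8],
    [[0,0,0],[0,0,6],0.8],
    [[0,0,0],[0,0,6],0.8],
    [[0,0,0],[0,0,6],0.8],
    [[0,0,0],[0,0,5],0.8],
    [[0,0,0],[0,0,0],0.8],
  ],
)

```text
time_s: 6.15
position: [0.5178, 0.2227, 0.1058]
eef_rot: [-0.0, 0.925, 0.38, 0.0]
contact_force: [0.5, 1.1, 5.0]
finger_gap: 0.0117
finger_force: 30.0
```

The upward force is now 5 N, so the catch has let go. I'll bring the button up in the grip, open, and lift clear.

>>> carry_out(
  targets=[
    [[0,0,-0.2],[0,0,0],0.8],
    [[0,0,-0.2],[0,0,0],0.8],
    [[0,0,-0.2],[0,0,0],0.8],
    [[0,0,-0.2],[0,0,0],0.8],
    [[0,0,0],[0,0,0],0.8],
  ],
)

```text
time_s: 6.65
position: [0.5177, 0.2227, 0.1136]
eef_rot: [-0.0, 0.925, 0.381, 0.0]
contact_force: [1.6, 1.9, 1.2]
finger_gap: 0.0116
finger_force: 30.0
```

>>> carry_out(
  targets=[
    [[0,0,0],[0,0,0],4.5],
    [[0,0,0],[0,0,0],4.5],
    [[0,0,0],[0,0,0],4.5],
    [[0,0,-0.5],[0,0,0],4.5],
    [[0,0,-2],[0,0,0],4.5],
    [[0,0,-4],[0,0,0],4.5],
    [[0,0,-4],[0,0,0],4.5],
    [[0,0,-3],[0,0,0],4.5],
    [[0,0,0],[0,0,0],4.5],
  ],
)

```text
time_s: 7.55
position: [0.5204, 0.2236, 0.255]
eef_rot: [0.0, 0.925, 0.381, 0.005]
contact_force: [-0.4, -0.1, 0.1]
finger_gap: 0.0447
finger_force: 0.0
```

Run:
```python
from bench import env,snapshot
import cv2,pickle,numpy as np
from scipy.spatial.transform import Rotation as Ro
w=snapshot("wrist");s=snapshot("scene")
s0=pickle.load(open("scene0.pkl","rb"))["image"]
f=lambda i:cv2.resize(i[250:310,380:460],(400,300),interpolation=cv2.INTER_CUBIC)
a=np.hstack([f(s0),f(s["image"])])
cv2.imwrite("pics/chk.png",np.vstack([np.clip(a*1.6,0,255).astype(np.uint8),cv2.resize(w["image"][100:340],(800,300))]))
o=env.get_obs();q=o["eef_rot"];print(o["position"],Ro.from_quat(q[[1,2,3,0]]).as_matrix().round(4),o["joint_positions"])
```

```text
[0.51774666 0.22255456 0.24954635] [[ 7.103e-01  7.039e-01  1.300e-03]
 [ 7.039e-01 -7.103e-01  4.000e-04]
 [ 1.200e-03  6.000e-04 -1.000e+00]] [ 3.61821956e-01  5.51173411e-02  1.85017583e+00 -8.58015115e-05
  1.23495384e+00  1.15183152e+00]
```

View pics/chk.png

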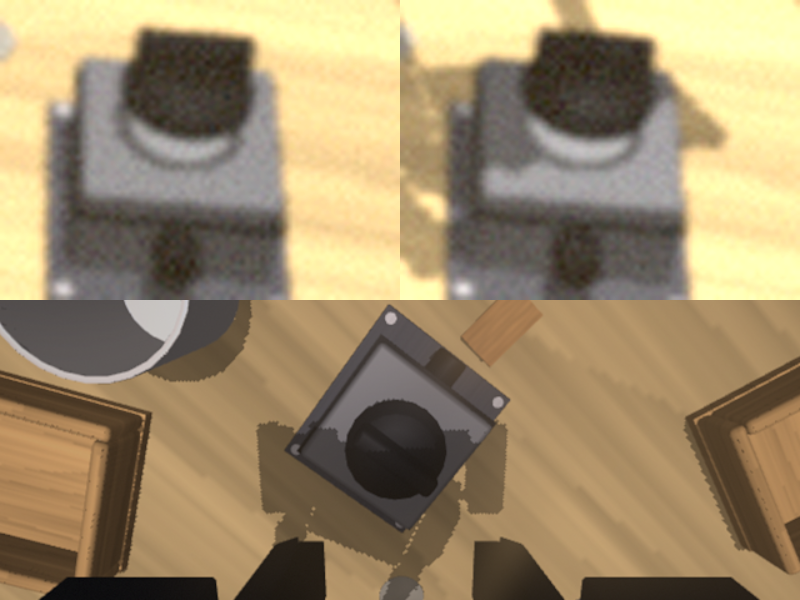

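The scene crops (before left, after right) show the head back at its original height. In the wrist crop, the bar is again aligned with the station, its end near (430,492). Now to the reset button, with fingers closed.

>>> carry_out(
  targets=[
    [[-3.02,2.75,0],[0,0,0],0],
    [[-3.02,2.75,0],[0,0,0],0],
    [[-3.02,2.75,0],[0,0,0],0],
    [[-3.02,2.75,0],[0,0,0],0],
    [[-3.02,2.75,0],[0,0,0],0],
    [[-3.02,2.75,0],[0,0,0],0],
    [[-3.02,2.75,0],[0,0,0],0],
    [[-3.02,2.75,0],[0,0,0],0],
    [[-3.02,2.75,0],[0,0,0],0],
    [[-3.02,2.75,0],[0,0,0],0],
  ],
)

```text
time_s: 8.65
position: [0.4948, -0.1864, 0.2461]
eef_rot: [-0.002, 0.925, 0.38, -0.002]
contact_force: [0.3, -0.7, -0.4]
finger_gap: 0.0007
finger_force: 0.0
```

>>> carry_out(
  targets=[
    [[0,0,0],[0,0,-7.5],0],
    [[0,0,0],[0,0,-7.5],0],
    [[0,0,0],[0,0,-7.5],0],
    [[0,0,0],[0,0,-7.5],0],
    [[0,0,0],[0,0,-7.5],0],
    [[0,0,0],[0,0,-7.5],0],
    [[0,0,2],[0,0,0],0],
    [[0,0,0],[0,0,0],0],
    [[0,0,0],[0,0,0],0],
  ],
)

```text
time_s: 9.55
position: [0.4952, -0.1847, 0.2266]
eef_rot: [-0.002, 0.709, 0.705, -0.001]
contact_force: [0.1, -0.2, 0.4]
finger_gap: 0.0005
finger_force: 0.0
```

Run:
```python
from bench import env,snapshot
import cv2,pickle
from h import *
from scipy.spatial.transform import Rotation as Ro
s=snapshot("wrist");cv2.imwrite("pics/w2.png",s["image"]);pickle.dump(s,open("w2.pkl","wb"))
o=env.get_obs();q=o["eef_rot"];print(o["position"],Ro.from_quat(q[[1,2,3,0]]).as_matrix().round(4),o["finger_gap"],o["time_s"])
print(proj(s,np.array([.497,-.185,.063])),proj(s,np.array([.495,-.249,.063])))
```

```text
[ 0.49593049 -0.18504307  0.22765886] [[ 0.0048  1.     -0.0024]
 [ 1.     -0.0048  0.001 ]
 [ 0.001  -0.0024 -1.    ]] 0.0004011970588356984 9.6
[322.72990584 219.33295825] [320.27797339 301.29289669]
```

View pics/w2.png

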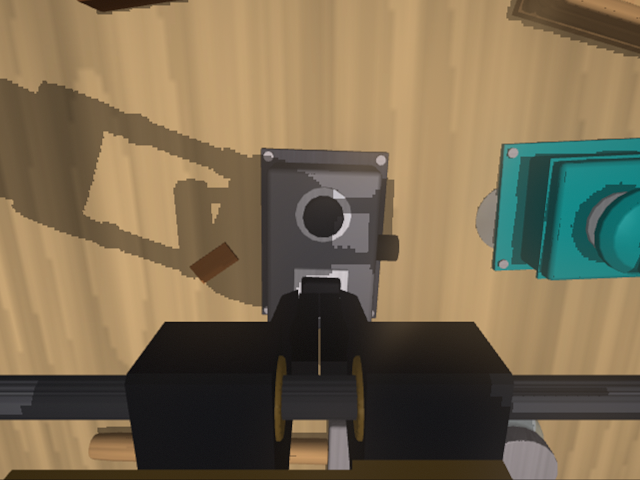

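The wrist view shows the round reset button at (323,216) in its ring, against a predicted (323,219), so shift about +2 mm in y. The square start button at (320,285) is behind the fingertips, about 64 mm away.

>>> carry_out(
  targets=[
    [[0.2,0.1,3],[0,0,0],0],
    [[0,0,4],[0,0,0],0],
    [[0,0,4],[0,0,0],0],
    [[0,0,2],[0,0,0],0],
    [[0,0,1.3],[0,0,0],0],
    [[0,0,0],[0,0,0],0],
    [[0,0,0],[0,0,0],0],
  ],
)

```text
time_s: 10.3
position: [0.4986, -0.1837, 0.0868]
eef_rot: [0.001, 0.709, 0.705, 0.0]
contact_force: [0.8, -0.3, 0.6]
finger_gap: 0.0007
finger_force: 0.0
```

>>> carry_out(
  targets=[
    [[0,0,0.3],[0,0,0],0],
    [[0,0,0.3],[0,0,0],0],
    [[0,0,0.2],[0,0,0],0],
    [[0,0,0.2],[0,0,0],0],
    [[0,0,0],[0,0,0],0],
  ],
)

```text
time_s: 10.8
position: [0.4981, -0.1835, 0.076]
eef_rot: [0.0, 0.709, 0.705, 0.0]
contact_force: [0.1, 0.4, 2.9]
finger_gap: 0.0002
finger_force: 1.1
```

Contact has begun, with the tips at about 62 mm. I'll push in 6 mm plus a little.

>>> carry_out(
  targets=[
    [[0,0,0.2],[0,0,0],0],
    [[0,0,0.2],[0,0,0],0],
    [[0,0,0.1],[0,0,0],0],
    [[0,0,0],[0,0,0],0],
  ],
)

```text
time_s: 11.2
position: [0.4981, -0.1835, 0.0714]
eef_rot: [0.0, 0.709, 0.705, 0.0]
contact_force: [-1.3, -0.2, 5.9]
finger_gap: 0.0004
finger_force: 3.4
```

>>> carry_out(
  targets=[
    [[0,0,0.1],[0,0,0],0],
    [[0,0,0.1],[0,0,0],0],
    [[0,0,0],[0,0,0],0],
  ],
)

```text
time_s: 11.5
position: [0.4982, -0.1836, 0.0712]
eef_rot: [0.0, 0.709, 0.706, 0.0]
contact_force: [-8.3, 2.9, 19.0]
finger_gap: 0.0004
finger_force: 9.7
```

Hard stop: 2 mm more commanded gave 0.2 mm of motion and 19 N, so the button is fully in. Hold briefly, then lift.

>>> carry_out(
  targets=[
    [[0,0,0],[0,0,0],0],
    [[0,0,-0.5],[0,0,0],0],
    [[0,0,-1],[0,0,0],0],
    [[0,0,-3],[0,0,0],0],
    [[0,0,-5],[0,0,0],0],
    [[0,0,-5],[0,0,0],0],
    [[0,0,0],[0,0,0],0],
    [[0,0,0],[0,0,0],0],
    [[0,0,0],[0,0,0],0],
  ],
)

```text
time_s: 12.4
position: [0.4965, -0.1828, 0.212]
eef_rot: [-0.001, 0.709, 0.705, -0.001]
contact_force: [-0.8, 0.2, -1.0]
finger_gap: 0.0005
finger_force: 0.0
```

Run:
```python
from bench import snapshot
import cv2
cv2.imwrite("pics/end.png",snapshot("scene")["image"])
```

```text
(no output)
```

View pics/end.png

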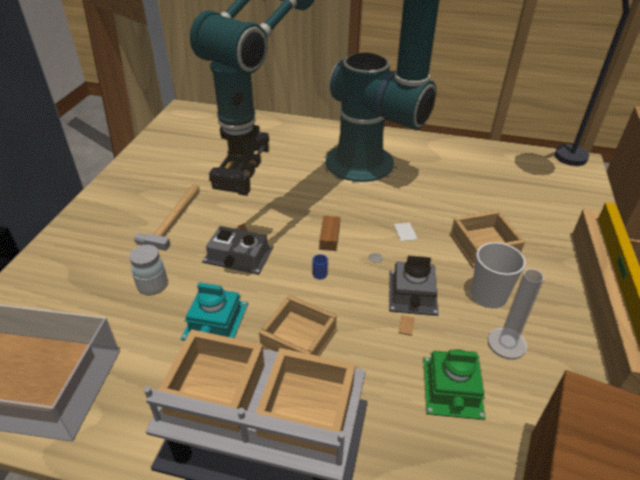

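The final view shows the stop button out at (416,268), reset out at (248,240), every bystander where it was, and the gripper clear.

```bash
python3 -c "
from bench import env
print(env.sign_off())"
```

```text
the job is handed in; nothing more can be done
None
```

The stop button was pushed in until it latched, then twisted free and came all the way out; the reset button was then pushed fully in and released, nothing else was touched, and the job was handed in after about 12.5 s.

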